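Fetch the sample jars from the guarded stirring bay with the reacher

ROBOT

A 6-joint arm with a two-finger parallel gripper is mounted at the origin on the work surface. World frame = base frame: x ahead of the robot, y to its left, z up, the work surface at z = 0. Lengths are in m, angles in degrees, forces in N, time in s.
With the tool pointing down it reaches from about 0.325 to 0.9 m from the base axis. Payload 3.5 kg.
Tool frame: the origin (TCP) lies midway between the tips of the shut fingers; the grasp point (between the pads) lies 19 mm behind it; z points along the fingers, y is the line along which they close (so a half turn about z gives the same grasp; the last joint's range is limited). The gripper opens to 85 mm and grips with 20 to 120 N. Pads are 22 mm wide; open, the fingers measure 114 mm over their backs; the gripper's body (76 mm by 85 mm) begins 54 mm behind the grasp point. The pads swing forward as they close: fully open they stand 13 mm farther back than shut.
Start: joints at [58.247, 15.837, -1.513, 72.651, 0, 84.076], TCP at [0.272, 0.563, 0.231] pointing down, gripper open.
Joint ranges: [-178.77, 178.77], [-48.84, 107.48], [-61.69, 71.31], [-111.58, 123.2], [-90, 87.43], [-180, 180]. Speed limits (degrees/s): [147.25, 147.25, 180, 180, 180, 180].

INTERFACE

Orientations are given as a 3x3 rotation matrix whose columns are the frame's x, y, z axes.
In Python, from workcell import ctrl gives the robot as it stands.
- The arm moves only by the tool play_rows, never from a script. Its argument "moves" is a list of rows, each a list of 3 entries, a list of its own where there are three numbers: the closure, from 0 (fully open) to 1 (shut), then the shift along the tool's x, y, z in mm, then the turn, a rotation vector about the tool's x, y, z in degrees. In form: [[jaw, [x, y, z], [rx, ry, rz]], ...]. A call has 1 to 20 rows; each row is the pose to reach, as a shift and turn from the pose commanded when the call began, along the tool's axes at that moment; what a row does not reach only later rows make up. A row lasts 1/8 s, in which the tool goes at most 62.5 mm and 10.7 degrees, less where a joint would pass 70% of its speed; a pose out of reach is approached as far as the arm can. A call with a gripper value outside its range is refused whole. The fingers move at their own pace and stop on an object; "force" is the grip in N (left out, the last holds). Time passes only in rows, so rows that repeat a pose let the fingers close. It gives the time, the measured TCP pose, the force, the opening and the grip force at its end, in the units of the state.
- ctrl.get_state(): the state, without advancing time (a new reading comes with each control period).
- ctrl.snapshot(name): name is "side" or "top" or "wrist"; returns the picture (480x640x3 uint8, red, green, blue); there is no depth.
- ctrl.camera_info(name): a dict with "fx", "fy", "cx", "cy" (pixels), "distortion" ([k1, k2, p1, p2, k3] as OpenCV has them; the pictures are not rectified), "world_to_cam" (4x4, takes a point from world to camera coordinates). Camera axes: x right, y down, z forward; pixel columns grow to the right and rows downward; lengths in m; the calibration is good to about 2 mm. A picture is of the moment at which its call begins: read the wrist's pose just before it. camera_info takes no time and is no camera call; for the wrist camera it gives the pose at the moment of the call.
- ctrl.hand_in(): hands the job in; it is judged then, once.
The state is a dict: "t": time; "q": joint angles; "qvel": joint speeds; "tau": joint torques, N m; "eef_pos": TCP position; "tool_rot": TCP orientation; "wrist_force": force on the tool from outside, world axes, zero at the start; "torque": the same for the moment, N m; "gripper_width": opening from 0.0 (shut) to 1.0 (fully open); "grasp_force": force on a finger pad.
Only numpy, scipy, OpenCV 4.12 (cv2) and the standard library are available. Lean on these libraries where they do the work, as an engineer would, in place of code of your own. Each camera call takes 0.05 s, during which the arm holds its last target. There are 200 camera calls.

TASK

The blue-lidded sample jars must come out from under the low wire rack of the stirring bay: turn the red isolator handle fully to its stop, then the green gate handle fully, which lifts the guard gate. Take the reacher and, for each blue-lidded jar in turn, squeeze its trigger to close the jaws on the jar inside the bay, draw it out and leave it standing on the blue mat in front of the bay; never touch these jars with the fingers, and leave the amber jar and everything else alone. Then lay the reacher back lengthwise on its green mat with nothing in its jaws, turn the green handle fully back so that the gate is shut, and turn the red handle fully back.

Things in the scene. Friction and masses are not known exactly. Their poses are not given: they have to be found in the camera images.
- bay: fixed wire rack, 105 mm high, 560 wide (y), 200 deep (x); bars' underside 96 mm above the bench. Origin on the bench, middle of its front edge; +x points into the bay, y along the front. End posts at y = +-281 mm (the front ones 185 high, x = -23 to 7), a stop rail (46 to 58 mm up) begins at x = 116. Four jar places near x = 68, y = -180, -60, 60, 180 mm
- bay_gate: clear sliding gate with yellow edges, 545 x 72 x 5 mm, 12 mm in front of the bay's front edge; origin at the middle of its lower edge. It rises 60 mm per rad of the green handle: lower edge 12 mm above the bench when shut, 96 mm when fully open (top then at 168 mm)
- bay_mat (a point): centre of the blue mat (yellow border) printed on the bench in front of the bay, at the bay's x = -85 mm, y = 0; the mat measures 120 mm along the bay's x by 520 mm along its y and has no thickness to speak of
- panel: grey interlock panel, 270 x 140 x 30 mm, fixed, on the left or right side; origin at the centre of its underside. Red isolator handle at its x = -60 mm, green gate handle at x = +60 mm, both with vertical axes at y = 0. Steel cam plates of 66 mm radius lie under the handles (up to 41 mm above the bench) and lock one another
- isolator (a joint): red isolator handle, rad: 0 = on, 1.4 = off (stop). Seen from above it turns anticlockwise as the value grows. It stays where it is left (friction about 0.15 N m). It is locked while the green handle is away from 0
- isolator_grip (a point): on the red handle's axis, at the middle of the height to grip, 68 mm above the bench. The handle is an upright bar 66 mm long, 16 mm thick, from 45 to 87 mm above the bench; the point's x axis runs along the bar (along the panel's x at 0)
- gate_knob (a joint): green gate handle, rad: 0 = gate shut, 1.4 = gate open (stop). Seen from above it turns anticlockwise as the value grows. Stays where it is left (friction about 0.15 N m); locked near 0 until the red handle is turned beyond about 1.3
- gate_knob_grip (a point): on the green handle's axis, 68 mm above the bench; bar of the same shape and sizes as the red one, point x axis along the bar (along the panel's x at 0)
- toolmat: green mat, 340 x 150 mm (long side along its x), flat on the bench on the side opposite to the panel; origin at its centre
- reacher: loose tool, 0.23 kg, 250 mm long, lying on the bench; origin on its underside below mid-grip, +x to the jaws, z up. Squeeze the grip across y: orange fixed bar (outer face y = -29 mm, x = -35 to 35, z = 0 to 46), red trigger (outer face y = +29, x = -30 to 30, z = 6 to 46): 58 mm wide. Head at x = 84 to 110 mm, 66 wide. It works sliding flat on the bench. Pose not given while the fingers hold it
- reacher_trigger (a joint): trigger travel, m: 0 = out, jaws open; 0.018 = fully in; about 0.012 with a jar in the jaws. Spring 8 N at 0, plus 0.5 N per mm: fingers set 3 to 5 mm narrower than the grip hold the tool with open jaws; a firm grip (30 N or more) shuts them. As the fingers close evenly, the orange bar follows its finger, so the whole tool shifts toward its own +y by half the trigger travel
- reacher_mid (a point): middle of the reacher's length, 77 mm ahead of its origin, on its underside
- reacher_jaw_l: left (+y) jaw; origin at its pivot, 108 mm ahead of the reacher's origin. Jaws are 95 mm long, 30 tall (z = 10 to 40 mm), swing level; open they stand 89 mm apart inside near the tips (72 between the tips' lips), 100 over all, reaching 202 mm ahead of the origin; parallel and 48 mm apart with the trigger in 12 mm
- reacher_jaw_r: right (-y) jaw; origin at its pivot. A jar's centre should be midway between the jaws, 173 mm ahead of the reacher's origin
- jar1: sample jar with blue lid, cream body, heavy steel foot, 48 mm diameter, 60 mm high, 0.12 kg, standing in the bay; origin at the centre of its underside, z up. Two or three such jars are present
- jar2: like jar1
- jar3: like jar1
- amber: amber glass jar with black cap, 48 mm diameter, 78 mm high, in one of the bay's four places: not to be touched
- tub_a: bystander: white tub with white lid, 68 mm diameter, 85 mm high; origin under its centre
- beaker: bystander: glass beaker, 72 mm diameter, 90 mm high; origin under its centre
- spray: bystander: white bottle with red cap, 60 mm diameter, 170 mm high; origin under its centre
- tub_b: bystander: white tub with orange lid, 68 mm diameter, 85 mm high; origin under its centre
- reagent: bystander: amber bottle, 72 mm diameter, 150 mm high; origin under its centre
- cup: bystander: white cup, 80 mm diameter, 80 mm high; origin under its centre
Mind the look-alikes: they are no part of the job. Leave any yellow look-alike of the jar2 alone. Leave any pink look-alike of the jar1 alone.

How it is judged (in metres and radians):
On the way, in this order (a step that is already met when the one before it is completed fails the run):
1. the red isolator handle is turned fully off while the gate is still shut (value of joint isolator above 1.28 rad and value of joint gate_knob below 0.3 rad), for 0.2 s.
2. the green handle is turned fully, the gate is up (value of joint gate_knob above 1.28 rad), for 0.2 s.
3. a blue-lidded jar is held between both jaws of the reacher inside the bay (((contact force between each of reacher_jaw_l, reacher_jaw_r and jar1 above 1 N and x of jar1 in the frame of bay above 0.03 m) or (contact force between each of reacher_jaw_l, reacher_jaw_r and jar2 above 1 N and x of jar2 in the frame of bay above 0.03 m) or (contact force between each of reacher_jaw_l, reacher_jaw_r and jar3 above 1 N and x of jar3 in the frame of bay above 0.03 m)) and value of joint reacher_trigger above 0.006 m), for 0.2 s.
4. with one jar standing on the blue mat, another is held between both jaws inside the bay (all of step 3 and ((x of jar1 in the frame of bay_mat between -0.06 and 0.055 m and y of jar1 in the frame of bay_mat between -0.26 and 0.26 m and angle between jar1's own z axis and vertical below 0.15 rad and height (world z) of jar1 below 0.01 m) or (x of jar2 in the frame of bay_mat between -0.06 and 0.055 m and y of jar2 in the frame of bay_mat between -0.26 and 0.26 m and angle between jar2's own z axis and vertical below 0.15 rad and height (world z) of jar2 below 0.01 m) or (x of jar3 in the frame of bay_mat between -0.06 and 0.055 m and y of jar3 in the frame of bay_mat between -0.26 and 0.26 m and angle between jar3's own z axis and vertical below 0.15 rad and height (world z) of jar3 below 0.01 m))), for 0.2 s.
At the end, for the whole second after the job is handed in: jars present: upright, at rest, centres on the blue mat (+-260 mm along it; across, 55 mm bayward to 60 mm outward of its middle), off the reacher; reacher flat, its middle within 50 mm of the green mat's centre, lengthwise within 0.3 rad; both handles within 0.12 rad of 0 (x of jar1 in the frame of bay_mat between -0.06 and 0.055 m and y of jar1 in the frame of bay_mat between -0.26 and 0.26 m and angle between each of jar1, jar2, jar3's own z axis and vertical below 0.15 rad and height (world z) of each of jar1, jar2, jar3, reacher below 0.01 m and linear speed of each of jar1, jar2, jar3, reacher below 0.02 m/s and contact force between reacher and jar1 below 0.1 N and x of jar2 in the frame of bay_mat between -0.06 and 0.055 m and y of jar2 in the frame of bay_mat between -0.26 and 0.26 m and contact force between reacher and jar2 below 0.1 N and x of jar3 in the frame of bay_mat between -0.06 and 0.055 m and y of jar3 in the frame of bay_mat between -0.26 and 0.26 m and contact force between reacher and jar3 below 0.1 N and horizontal distance between reacher_mid and toolmat below 0.05 m and angle between the x axis of reacher and the x axis of toolmat, either way round below 0.3 rad and angle between reacher's own z axis and vertical below 0.12 rad and value of joint each of gate_knob, isolator below 0.12 rad); the robot touches nothing.
It fails at once if the fingers touch a blue-lidded jar (contact force between the fingers and jar1 above 0.5 N or contact force between the fingers and jar2 above 0.5 N or contact force between the fingers and jar3 above 0.5 N).
It fails at once if a blue-lidded jar is knocked over (angle between any of jar1, jar2, jar3's own z axis and vertical above 0.8 rad).
It fails at once if the amber jar is moved by more than 20 mm or knocked over (distance of amber from where it was at the start of the episode above 0.02 m or angle between amber's own z axis and vertical above 0.5 rad).
It fails at once if a bystander on the bench is moved by more than 30 mm or knocked over (distance of any of tub_a, beaker, spray, tub_b, reagent, cup from where it was at the start of the episode above 0.03 m or angle between any of tub_a, beaker, spray, tub_b, reagent, cup's own z axis and vertical above 0.5 rad).
Of jar1, jar2, jar3 only 2 to 3 are there at a start; the rules pass over those that are not, and their reading is None.
At some moment in a run one of jar1, jar2, jar3 may be knocked a few centimetres aside while the robot is not near it.
Once in a run the grip may slacken for a moment while it holds something.
It also fails if it takes over 192 s, if anything falls off the work surface, if the arm or the gripper's body presses on something with over 40 N, if the wrist force passes 120 N, or if a joint passes its speed limit or range.

## Working session

There is one attempt and no reset: what is moved stays moved. The work goes in short steps, Python scripts to look and compute and a tool call to move; the robot and the scene stay as the last step left them, time stands still between calls to the robot, and variables do not carry over. Pictures are saved under pics/ and viewed, at most 17 in all, crops included, and the job is handed in when it is done.

Besides the shell and the picture viewer there is one more tool, called after "Request:" as name(argument=value, ...) on one line, values as JSON. play_rows: Moves the arm, as the interface text tells. Its arguments: {"type":"object","properties":{"moves":{"type":"array","items":{"type":"array"}},"force":{"type":"number"}},"required":["moves"]}

```bash
mkdir -p pics; cat > h.py <<'E'
import numpy as np, cv2
from workcell import ctrl
def cam(n):
    c=ctrl.camera_info(n); K=np.array([[c['fx'],0,c['cx']],[0,c['fy'],c['cy']],[0,0,1.]]); return K,np.array(c['distortion'],float),np.array(c['world_to_cam'])
def ray(n,uv,C=None):
    K,d,T=C or cam(n); p=cv2.undistortPoints(np.array(uv,float).reshape(-1,1,2),K,d).reshape(-1,2)
    D=np.c_[p,np.ones(len(p))]@T[:3,:3]; o=-T[:3,:3].T@T[:3,3]; return o,D
def onz(n,uv,z,C=None):
    o,D=ray(n,uv,C); return o+D*((z-o[2])/D[:,2:3])
def proj(n,P,C=None):
    K,d,T=C or cam(n); return cv2.projectPoints(np.array(P,float).reshape(-1,3),cv2.Rodrigues(T[:3,:3])[0],T[:3,3],K,d)[0].reshape(-1,2)
def snap(n,f):
    im=ctrl.snapshot(n); cv2.imwrite('pics/'+f+'.png',im[:,:,::-1]); return im
E
python3 - <<'E'
from h import *
for n in ('side','top','wrist'):
    snap(n,n+'0'); K,d,T=cam(n); print(n,K[0,0],d.round(3),(-T[:3,:3].T@T[:3,3]).round(3),T[2,:3].round(2))
s=ctrl.get_state(); print(s['t'],s['eef_pos'],np.round(s['tool_rot'],3),s['gripper_width'])
E
```

```text
side 437.62378330375685 [-0.109  0.     0.     0.     0.   ] [ 0.095 -0.965  0.897] [ 0.33  0.72 -0.61]
top 448.5129015853908 [-0.011  0.     0.     0.     0.   ] [0.416 0.002 1.218] [ 0.09 -0.   -1.  ]
wrist 345.90166097143975 [-0.047  0.     0.     0.     0.   ] [0.199 0.598 0.373] [ 0.29 -0.14 -0.95]
0.15 [0.27198659 0.56202703 0.23039522] [[-0.9    0.436 -0.001]
 [ 0.436  0.9   -0.002]
 [ 0.    -0.002 -1.   ]] 0.9994842074404034
```

View pics/top0.png

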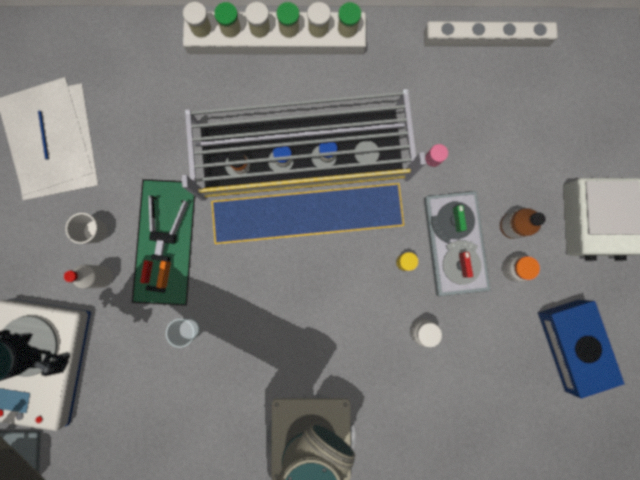

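View pics/side0.png

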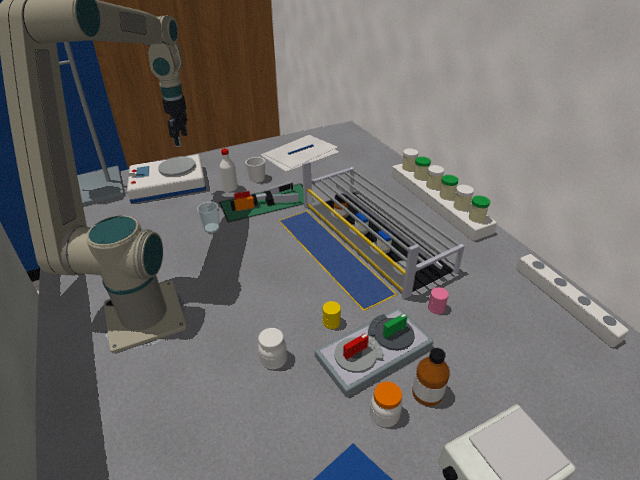

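The top view shows the red handle at (466,264), the green handle at (460,217), the reacher at about (160,240) on the green mat, and blue lids at (282,155) and (325,152). The amber jar is at (238,160), and there is an unclear disc at (367,150). Possible confusions are the yellow cup (408,261), the pink cup (438,155), the blue box (580,350) and the orange lid (527,267). I'll take a close crop of the bay and measure.

```bash
python3 - <<'E'
from h import *
a=cv2.imread('pics/top0.png'); s=cv2.imread('pics/side0.png')
c1=cv2.resize(a[80:300,180:500],(800,550),interpolation=3)
cv2.imwrite('pics/c1.png',c1)
cv2.imwrite('pics/c2.png',cv2.resize(s[150:300,290:470],(720,600),interpolation=3))
def rects(im,n,lo,hi,roi,z,name):
    x0,y0,x1,y1=roi; h=cv2.cvtColor(im,cv2.COLOR_BGR2HSV); m=cv2.inRange(h,lo,hi); k=np.zeros_like(m);k[y0:y1,x0:x1]=m[y0:y1,x0:x1]
    cs=[c for c in cv2.findContours(k,0,2)[0] if cv2.contourArea(c)>25]
    for c in cs:
        r=cv2.minAreaRect(onz(n,c[:,0],z)[:,:2].astype(np.float32)*1000)
        M=cv2.moments(c);print(name,n,'px',round(M['m10']/M['m00'],1),round(M['m01']/M['m00'],1),'world',np.round(r[0],1),np.round(r[1],1),round(r[2],1))
rects(a,'top',(100,100,40),(125,255,255),(200,180,420,250),0,'mat')
rects(a,'top',(20,120,90),(35,255,255),(180,160,420,250),0,'matborder')
rects(a,'top',(100,100,60),(125,255,255),(200,130,420,180),.06,'lid')
rects(a,'top',(60,100,30),(90,255,255),(130,170,200,310),0,'toolmat')
rects(a,'top',(0,150,90),(8,255,255),(420,190,500,300),.087,'red')
rects(a,'top',(55,120,50),(85,255,255),(420,190,500,300),.087,'green')
rects(a,'top',(0,150,60),(6,255,255),(130,250,180,300),.046,'trig')
rects(a,'top',(7,150,60),(18,255,255),(130,250,180,300),.046,'orange')
rects(a,'top',(100,3,100),(130,60,255),(420,185,495,300),.03,'panel')
E
```

```text
mat top px 306.6 212.9 world [597.   11.3] [103.2 502.4] 5.6
matborder top px 214.5 188.2 world [664.4 267.2] [12.3 60.9] 4.9
matborder top px 267.9 183.4 world [678.7 118.8] [12.4 43.5] 6.5
matborder top px 294.5 181.2 world [685.8  43.4] [12.4 80.4] 5.3
lid top px 281.7 151.2 world [752.2  78. ] [25.9 49.5] 6.5
lid top px 327.8 146.9 world [764.1 -44.6] [26.  48.6] 6.6
toolmat top px 163.3 242.6 world [518.9 401.3] [141.1 330.1] 86.8
red top px 466.8 266.2 world [ 452.6 -392.8] [59.6 18. ] 7.1
green top px 460.7 220.0 world [ 570.1 -380.3] [61.  20.2] 9.7
trig top px 145.7 271.5 world [435.2 431. ] [21.1 55.7] 82.3
orange top px 162.8 273.9 world [428.8 386.7] [26.3 72.9] 82.1
panel top px 433.1 205.7 world [ 609.8 -336.1] [50.8 35.5] 4.9
panel top px 462.9 245.5 world [ 513.1 -392. ] [257.8 130.2] 5.5
```

View pics/c1.png

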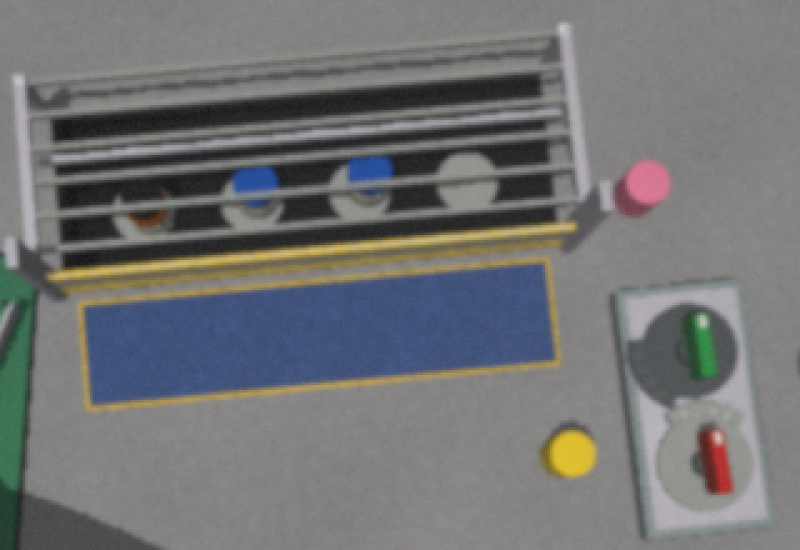

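View pics/c2.png

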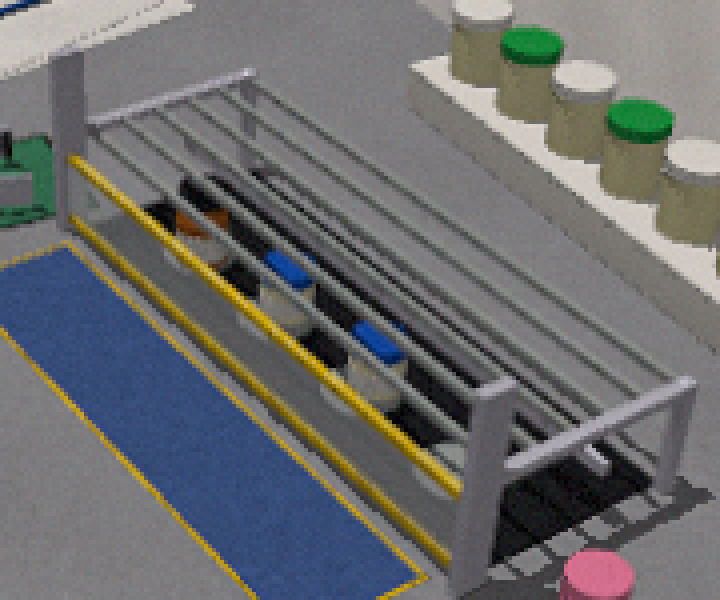

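The crops show two blue jars, in the second and third places from the left. The amber jar is in the leftmost place and the rightmost is an empty pad, so the pink and yellow cups outside are the look-alikes. I'll go to the panel first.

```bash
cat >> h.py <<'E'
def go(*W,cmd=None):
    """W: (x,y,z mm, yaw deg of tool x); prints shift mm and turn from current pose"""
    s=ctrl.get_state(); R=np.array(s['tool_rot']); p=np.array(s['eef_pos'])*1000
    print('t',round(s['t'],2),'pos',p.round(1),'yaw',round(np.degrees(np.arctan2(R[1,0],R[0,0])),2),'q',np.round(s['q'],0),'w',round(s['gripper_width'],3),'F',np.round(s['wrist_force'],1),round(s['grasp_force'],1))
    for x,y,z,a in W:
        c,n=np.cos(np.radians(a)),np.sin(np.radians(a)); Q=np.array([[c,n,0],[n,-c,0],[0,0,-1]])
        print((R.T@(np.array([x,y,z])-p)).round(1).tolist(),np.degrees(cv2.Rodrigues(R.T@Q)[0].ravel()).round(1).tolist())
E
python3 -c "
from h import *
go((455,-388,200,185.7))"
```

```text
t 0.15 pos [272.  562.  230.4] yaw 154.17 q [58. 16. -2. 73. -0. 84.] w 0.999 F [-0.8  0.4  0.2] 0.0
[-578.6, -775.3, 31.7] [-0.1, -0.0, -31.5]
```

Request:
play_rows(moves=[[0,[-579,-775,0],[0,0,-31.5]],[0,[-579,-775,0],[0,0,-31.5]],[0,[-579,-775,0],[0,0,-31.5]],[0,[-579,-775,0],[0,0,-31.5]],[0,[-579,-775,0],[0,0,-31.5]],[0,[-579,-775,0],[0,0,-31.5]],[0,[-579,-775,0],[0,0,-31.5]],[0,[-579,-775,0],[0,0,-31.5]],[0,[-579,-775,0],[0,0,-31.5]],[0,[-579,-775,0],[0,0,-31.5]],[0,[-579,-775,0],[0,0,-31.5]],[0,[-579,-775,0],[0,0,-31.5]],[0,[-579,-775,0],[0,0,-31.5]],[0,[-579,-775,0],[0,0,-31.5]],[0,[-579,-775,0],[0,0,-31.5]],[0,[-579,-775,31],[0,0,-31.5]],[0,[-579,-775,31],[0,0,-31.5]],[0,[-579,-775,31],[0,0,-31.5]],[0,[-579,-775,31],[0,0,-31.5]]])

```text
t: 2.52
eef_pos: [0.4561, -0.3864, 0.2014]
tool_rot: [[-0.995, -0.1, 0.001], [-0.1, 0.995, -0.001], [-0.001, -0.001, -1.0]]
wrist_force: [-0.3, 0.0, 0.5]
gripper_width: 0.999
grasp_force: 0.0
```

```bash
cat > m.py <<'E'
from h import *
def handles(n,im,roi=None,z=.087):
    h=cv2.cvtColor(im,cv2.COLOR_RGB2HSV); C=cam(n)
    for nm,lo,hi in (('red',(0,140,70),(8,255,255)),('green',(55,110,50),(85,255,255))):
        m=cv2.inRange(h,lo,hi)
        if roi: k=np.zeros_like(m);x0,y0,x1,y1=roi;k[y0:y1,x0:x1]=m[y0:y1,x0:x1];m=k
        cs=cv2.findContours(m,0,2)[0]
        if not cs: continue
        c=max(cs,key=cv2.contourArea); r=cv2.minAreaRect(onz(n,c[:,0],z,C)[:,:2].astype(np.float32)*1000)
        print(nm,n,cv2.boundingRect(c),np.round(r[0],1),np.round(r[1],1),round(r[2],1))
E
python3 - <<'E'
from m import *
go(); im=snap('wrist','w1'); handles('wrist',im)
E
```

```text
t 2.52 pos [ 456.1 -386.4  201.4] yaw -174.26 q [-46.  14.  -8.  68.   0. -52.] w 0.999 F [-0.3  0.   0.5] 0.0
red wrist (293, 178, 24, 87) [ 450.7 -398.1] [69.2 16.1] 8.7
green wrist (298, 302, 20, 81) [ 561.3 -386.5] [83.8 16.3] 6.4
```

View pics/w1.png

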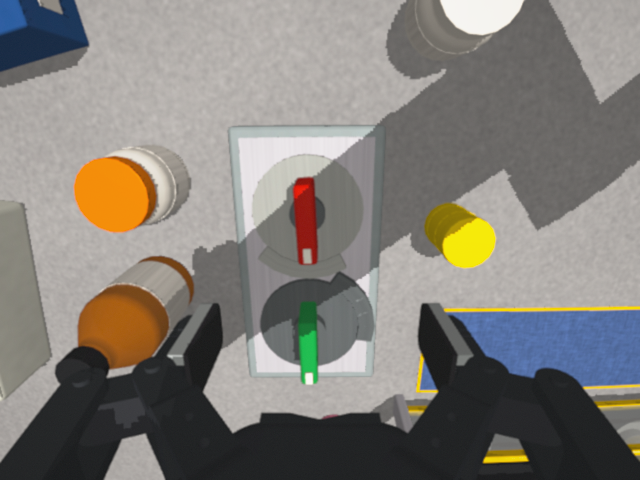

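The wrist view shows the red handle around (305,220) and the green around (308,342), both clear. Combined with the top view, red is at about (453,-396) and green at (571,-385), with yaw about 6°.

Request:
play_rows(moves=[[0,[4,-9,0],[0,0,-0.5]],[0,[4,-9,50],[0,0,-0.5]],[0,[4,-9,100],[0,0,-0.5]],[0,[4,-9,130],[0,0,-0.5]],[0,[4,-9,150],[0,0,-0.5]],[0,[4,-9,150],[0,0,-0.5]],[1,[4,-9,150],[0,0,-0.5]],[1,[4,-9,150],[0,0,-0.5]],[1,[4,-9,150],[0,0,-0.5]],[1,[4,-9,150],[0,0,-0.5]],[1,[4,-9,150],[0,0,-0.5]],[1,[4,-9,150],[0,0,-0.5]],[1,[4,-9,150],[0,0,-0.5]]], force=60)

```text
t: 4.2
eef_pos: [0.4534, -0.3984, 0.0514]
tool_rot: [[-0.994, -0.107, 0.001], [-0.107, 0.994, -0.003], [-0.001, -0.004, -1.0]]
wrist_force: [0.3, -5.7, 3.9]
gripper_width: 0.178
grasp_force: 60.3
```

Request:
play_rows(moves=[[1,[0,0,0],[0,0,-7]],[1,[0,0,0],[0,0,-14]],[1,[0,0,0],[0,0,-21]],[1,[0,0,0],[0,0,-28]],[1,[0,0,0],[0,0,-35]],[1,[0,0,0],[0,0,-42]],[1,[0,0,0],[0,0,-49]],[1,[0,0,0],[0,0,-56]],[1,[0,0,0],[0,0,-63]],[1,[0,0,0],[0,0,-70]],[1,[0,0,0],[0,0,-76]],[1,[0,0,0],[0,0,-80]],[1,[0,0,0],[0,0,-82]],[1,[0,0,0],[0,0,-82]],[1,[0,0,0],[0,0,-82]],[1,[0,0,0],[0,0,-82]]])

```text
t: 6.2
eef_pos: [0.4537, -0.3985, 0.0514]
tool_rot: [[-0.037, -0.999, 0.002], [-0.999, 0.037, -0.003], [0.003, -0.003, -1.0]]
wrist_force: [0.5, -5.3, 4.3]
gripper_width: 0.179
grasp_force: 66.4
```

```bash
python3 - <<'E'
from m import *
go(); print(ctrl.get_state()['torque'])
E
```

```text
t 6.2 pos [ 453.7 -398.5   51.4] yaw -92.13 q [ -47.   22.  -16.   51.   -0. -135.] w 0.179 F [ 0.5 -5.3  4.3] 66.4
[-0.87851602 -0.07778704 -1.41868564]
```

Request:
play_rows(moves=[[0,[0,0,0],[0,0,0]],[0,[0,0,0],[0,0,0]],[0,[0,0,0],[0,0,0]],[0,[0,0,-35],[0,0,0]],[0,[0,0,-75],[0,0,0]],[0,[-16,-119,-75],[0,0,82]],[0,[-16,-119,-75],[0,0,82]],[0,[-16,-119,-75],[0,0,82]],[0,[-16,-119,-75],[0,0,82]],[0,[-16,-119,-75],[0,0,82]],[0,[-16,-119,-75],[0,0,82]],[0,[-16,-119,-75],[0,0,82]],[0,[-16,-119,-75],[0,0,82]],[0,[-16,-119,-75],[0,0,82]],[0,[-16,-119,-75],[0,0,82]]])

```text
t: 8.07
eef_pos: [0.572, -0.3841, 0.125]
tool_rot: [[-0.994, -0.109, -0.001], [-0.109, 0.994, 0.001], [0.0, 0.001, -1.0]]
wrist_force: [0.1, -0.3, 0.0]
gripper_width: 0.999
grasp_force: 0.0
```

```bash
python3 - <<'E'
from m import *
go((573,-387,51,186)); im=ctrl.snapshot('top'); cv2.imwrite('pics/t2.png',cv2.resize(im[120:320,380:540,::-1],(480,600),interpolation=2))
handles('top',im,(420,190,500,300)); handles('wrist',ctrl.snapshot('wrist'))
E
```

```text
t 8.07 pos [ 572.  -384.1  125. ] yaw -173.72 q [-39.  26.  -0.  64.   0. -46.] w 0.999 F [ 0.1 -0.3  0. ] 0.0
[-0.7, -3.1, 74.0] [0.0, -0.0, 0.3]
red top (452, 262, 4, 5) [ 453.9 -359.7] [ 7.6 10.1] 88.4
green top (456, 219, 10, 12) [ 554.2 -380.4] [23.  28.2] 88.2
red wrist (249, 11, 138, 67) [ 456.8 -398.1] [64.3 19.7] 86.2
green wrist (303, 202, 28, 119) [ 568.  -386.2] [72.5 15.1] 6.8
```

Request:
play_rows(moves=[[0,[-1,-3,40],[0,0,0]],[0,[-1,-3,74],[0,0,0]],[0,[-1,-3,74],[0,0,0]],[1,[-1,-3,74],[0,0,0]],[1,[-1,-3,74],[0,0,0]],[1,[-1,-3,74],[0,0,0]],[1,[-1,-3,74],[0,0,0]],[1,[-1,-3,74],[0,0,0]],[1,[-1,-3,74],[0,0,0]],[1,[-1,-3,74],[0,0,0]]])

```text
t: 9.43
eef_pos: [0.574, -0.3856, 0.0527]
tool_rot: [[-0.994, -0.108, 0.001], [-0.108, 0.994, 0.003], [-0.002, 0.003, -1.0]]
wrist_force: [-1.4, 5.6, 5.9]
gripper_width: 0.179
grasp_force: 60.2
```

Request:
play_rows(moves=[[1,[0,0,0],[0,0,-7]],[1,[0,0,0],[0,0,-14]],[1,[0,0,0],[0,0,-21]],[1,[0,0,0],[0,0,-28]],[1,[0,0,0],[0,0,-35]],[1,[0,0,0],[0,0,-42]],[1,[0,0,0],[0,0,-49]],[1,[0,0,0],[0,0,-56]],[1,[0,0,0],[0,0,-63]],[1,[0,0,0],[0,0,-70]],[1,[0,0,0],[0,0,-76]],[1,[0,0,0],[0,0,-80]],[1,[0,0,0],[0,0,-82]],[1,[0,0,0],[0,0,-82]],[1,[0,0,0],[0,0,-82]],[1,[0,0,0],[0,0,-82]]])

```text
t: 11.42
eef_pos: [0.5731, -0.3847, 0.0527]
tool_rot: [[-0.036, -0.999, -0.0], [-0.999, 0.036, 0.005], [-0.005, 0.0, -1.0]]
wrist_force: [-2.2, 8.4, 7.7]
gripper_width: 0.178
grasp_force: 66.9
```

Request:
play_rows(moves=[[0,[0,0,0],[0,0,0]],[0,[0,0,0],[0,0,0]],[0,[0,0,0],[0,0,0]],[0,[0,0,-50],[0,0,0]],[0,[0,0,-100],[0,0,0]],[0,[0,0,-150],[0,0,0]],[0,[0,0,-200],[0,0,0]],[0,[0,0,-200],[0,0,0]]])

```text
t: 12.42
eef_pos: [0.5761, -0.3896, 0.2578]
tool_rot: [[-0.032, -0.999, 0.009], [-0.999, 0.032, -0.007], [0.007, -0.009, -1.0]]
wrist_force: [0.4, -0.1, 0.2]
gripper_width: 1.0
grasp_force: 0.0
```

```bash
python3 - <<'E'
from m import *
go((450,405,250,180)); im=snap('side','s3'); im=snap('top','t3'); handles('top',im,(420,190,500,300)); handles('wrist',ctrl.snapshot('wrist'))
E
```

```text
t 12.43 pos [ 576.1 -389.6  257.8] yaw -91.83 q [ -39.   22.   10.   77.   -0. -128.] w 1.0 F [ 0.4 -0.1  0.2] 0.0
[-790.3, 151.4, 0.9] [-0.7, 0.1, 88.2]
red top (453, 261, 25, 7) [ 453.8 -388.9] [61.1 15.2] 90.0
green top (447, 215, 27, 7) [ 571.  -379.6] [15.4 66.8] 0.0
red wrist (428, 160, 36, 73) [ 460.  -399.8] [66.2 26.1] 86.3
green wrist (312, 175, 19, 74) [ 571.9 -388.7] [68.9 15.5] 86.5
```

View pics/s3.png

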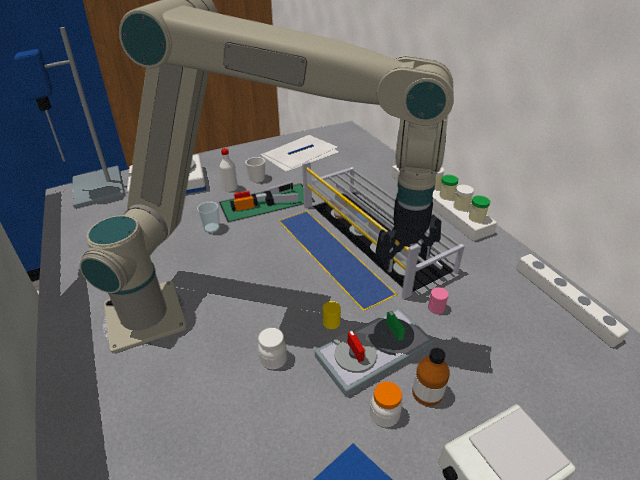

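The side view shows the gate up, with both handles turned. Next is the reacher: hover above its grip and measure with the wrist camera.

```bash
python3 - <<'E'
from m import *
go((425,408,240,172))
E
```

```text
t 12.57 pos [ 573.  -387.1  250.1] yaw -91.83 q [ -39.   22.   10.   77.   -0. -128.] w 1.0 F [ 0.6 -0.1 -1.2] 0.0
[-789.9, 173.3, 11.1] [0.1, -0.0, 96.2]
```

Request:
play_rows(moves=[[0,[-790,173,0],[0,0,96]],[0,[-790,173,0],[0,0,96]],[0,[-790,173,0],[0,0,96]],[0,[-790,173,0],[0,0,96]],[0,[-790,173,0],[0,0,96]],[0,[-790,173,0],[0,0,96]],[0,[-790,173,0],[0,0,96]],[0,[-790,173,0],[0,0,96]],[0,[-790,173,0],[0,0,96]],[0,[-790,173,0],[0,0,96]],[0,[-790,173,0],[0,0,96]],[0,[-790,173,0],[0,0,96]],[0,[-790,173,0],[0,0,96]],[0,[-790,173,11],[0,0,96]],[0,[-790,173,11],[0,0,96]],[0,[-790,173,11],[0,0,96]],[0,[-790,173,11],[0,0,96]]])

```text
t: 14.7
eef_pos: [0.4261, 0.4066, 0.2401]
tool_rot: [[-0.99, 0.138, -0.0], [0.138, 0.99, -0.001], [0.0, -0.001, -1.0]]
wrist_force: [-0.2, 0.9, -0.6]
gripper_width: 1.001
grasp_force: 0.0
```

```bash
cat >> m.py <<'E'
def reacher(n,im,roi=None):
    h=cv2.cvtColor(im,cv2.COLOR_RGB2HSV); C=cam(n)
    for nm,lo,hi in (('trig',(0,140,60),(5,255,255)),('orange',(6,140,70),(17,255,255))):
        m=cv2.inRange(h,lo,hi)
        if roi: k=np.zeros_like(m);x0,y0,x1,y1=roi;k[y0:y1,x0:x1]=m[y0:y1,x0:x1];m=k
        m=cv2.morphologyEx(m,cv2.MORPH_OPEN,np.ones((3,3)))
        cs=cv2.findContours(m,0,2)[0]
        for c in cs:
            if cv2.contourArea(c)<150: continue
            r=cv2.minAreaRect(onz(n,c[:,0],.046,C)[:,:2].astype(np.float32)*1000)
            print(nm,n,cv2.boundingRect(c),np.round(r[0],1),np.round(r[1],1),round(r[2],1), cv2.boxPoints(r).round(0).tolist())
E
python3 - <<'E'
from m import *
go(); im=snap('wrist','w4'); reacher('wrist',im)
E
```

```text
t 14.7 pos [426.1 406.6 240.1] yaw 172.08 q [37. 12. -5. 73. -0. 45.] w 1.001 F [-0.2  0.9 -0.6] 0.0
trig wrist (527, 193, 52, 44) [466.7 642.9] [56.4 41.9] 62.9 [[435.0, 627.0], [472.0, 608.0], [498.0, 659.0], [461.0, 678.0]]
trig wrist (343, 179, 14, 62) [433.9 435.7] [12.9 62.9] 82.1 [[402.0, 434.0], [464.0, 425.0], [466.0, 438.0], [404.0, 446.0]]
orange wrist (299, 174, 15, 72) [428.2 392.5] [14.5 73.3] 81.7 [[391.0, 391.0], [463.0, 380.0], [466.0, 394.0], [393.0, 405.0]]
```

View pics/w4.png

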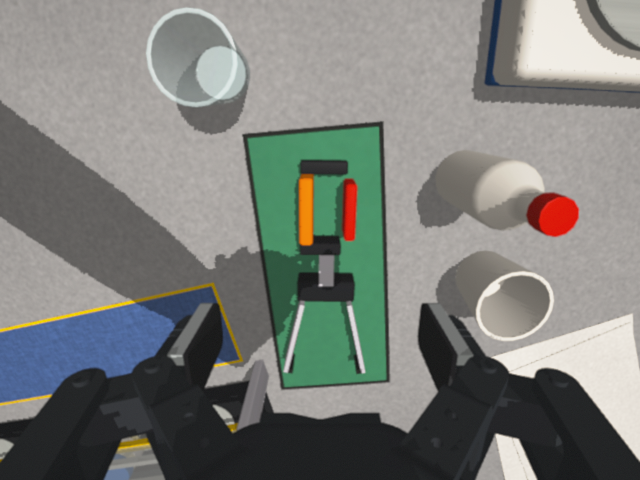

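The wrist view shows the reacher with its orange bar at (306,210), trigger at (349,210) and jaws toward world +x (image down). Its origin is at about (431,414) with yaw about −8°.

Request:
play_rows(moves=[[0,[-4,8,60],[0,0,0]],[0,[-4,8,120],[0,0,0]],[0,[-4,8,170],[0,0,0]],[0,[-4,8,210],[0,0,0]],[0,[-4,8,228],[0,0,0]],[0,[-4,8,233],[0,0,0]],[0,[-4,8,233],[0,0,0]],[0,[-4,8,233],[0,0,0]]], force=20)

```text
t: 15.75
eef_pos: [0.4323, 0.4162, 0.0092]
tool_rot: [[-0.991, 0.136, 0.003], [0.136, 0.991, 0.002], [-0.002, 0.003, -1.0]]
wrist_force: [0.2, -0.5, 0.2]
gripper_width: 1.0
grasp_force: 0.0
```

Request:
play_rows(moves=[[0.2,[0,0,0],[0,0,0]],[0.3,[0,0,0],[0,0,0]],[0.36,[0,0,0],[0,0,0]],[0.36,[0,0,0],[0,0,0]],[0.36,[0,0,0],[0,0,0]],[0.36,[0,0,0],[0,0,0]]])

```text
t: 16.5
eef_pos: [0.4308, 0.414, 0.0083]
tool_rot: [[-0.991, 0.137, 0.0], [0.137, 0.991, -0.003], [-0.001, -0.003, -1.0]]
wrist_force: [-1.7, -4.6, 7.9]
gripper_width: 0.641
grasp_force: 11.8
```

```bash
python3 - <<'E'
from m import *
go(); im=snap('wrist','w5')
E
```

```text
t 16.5 pos [430.8 414.    8.3] yaw 172.12 q [ 38.  25. -19.  47.  -0.  46.] w 0.641 F [-1.7 -4.6  7.9] 11.8
```

View pics/w5.png

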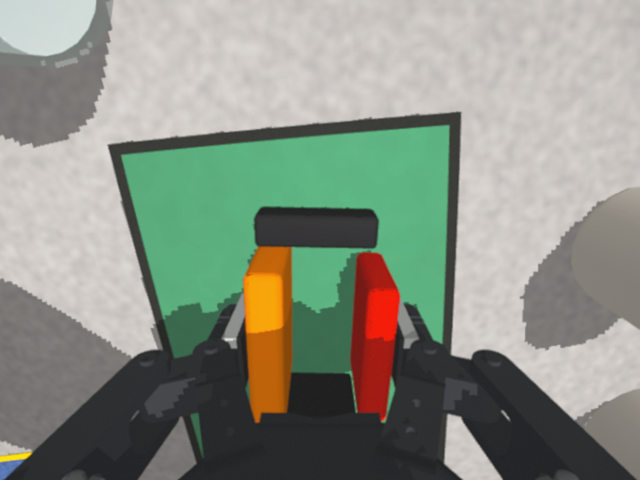

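The reacher is held with open jaws (opening 54.5 mm, 12 N). I'll recheck the jars, the bay frame and the beaker before sliding.

```bash
cat >> m.py <<'E'
O=np.array([681.6,19.5]); A=np.radians(5.5); EX=np.array([np.cos(A),np.sin(A)]); EY=np.array([-EX[1],EX[0]])
def tobay(P): d=np.asarray(P)[...,:2]-O; return np.stack([d@EX,d@EY],-1)
def fr(x,y): return O+x*EX+y*EY
def lids(n,im,roi,z=.06):
    h=cv2.cvtColor(im,cv2.COLOR_RGB2HSV); m=cv2.inRange(h,(105,150,60),(125,255,255)); x0,y0,x1,y1=roi; k=np.zeros_like(m);k[y0:y1,x0:x1]=m[y0:y1,x0:x1]
    for c in cv2.findContours(k,0,2)[0]:
        if cv2.contourArea(c)<15: continue
        b=tobay(onz(n,c[:,0],z)*1000); print('lid',n,cv2.boundingRect(c),'bay x',b[:,0].min().round(1),b[:,0].max().round(1),'y',b[:,1].min().round(1),b[:,1].max().round(1))
E
python3 - <<'E'
from m import *
im=snap('top','t5'); lids('top',im,(190,110,420,180)); s=snap('side','s5'); lids('side',s,(300,180,470,290))
# mat border corners, outer yellow
h=cv2.cvtColor(im,cv2.COLOR_RGB2HSV); m=cv2.inRange(h,(100,90,40),(125,255,255)); k=np.zeros_like(m); k[183:250,200:420]=m[183:250,200:420]
c=max(cv2.findContours(k,0,2)[0],key=cv2.contourArea); r=cv2.minAreaRect(onz('top',c[:,0],0)[:,:2].astype(np.float32)*1000); print(r)
print('pad bay',tobay(onz('top',[[367,151]],0)*1000), 'posts',tobay(onz('top',[[186,181],[424,157]],.185)*1000))
print('beaker base?',onz('top',[[181,340]],0),onz('top',[[183,326]],.09))
E
```

```text
lid top (273, 147, 19, 9) bay x 65.1 87.1 y 26.9 73.9
lid top (320, 143, 17, 9) bay x 65.3 87.6 y -93.3 -49.8
((596.9099731445312, 10.914642333984375), (104.4806900024414, 503.6807556152344), 5.687831401824951)
pad bay [[  71.71840524 -182.62363288]] posts [[ -10.69707864  275.78557515]
 [  -6.61270622 -285.96857325]]
beaker base? [[0.25363003 0.34788362 0.        ]] [[0.29986443 0.31821578 0.09      ]]
```

```bash
python3 - <<'E'
from m import *
p=fr(-242,-75.5); print(p)
go((401,413,9,172.1),(401,300,9,175),(401,150,9,180),(p[0]-30,p[1]+90,9,185.5),(p[0],p[1],9,185.5))
E
```

```text
[447.95047431 -78.84708509]
t 16.65 pos [430.8 414.1   8.3] yaw 172.13 q [ 38.  25. -19.  47.  -0.  46.] w 0.647 F [-1.1 -4.6  7.1] 11.8
[29.4, -5.1, -0.7] [-0.1, 0.0, 0.0]
[13.9, -117.1, -0.4] [-0.1, 0.0, -2.9]
[-6.6, -265.6, -0.0] [-0.1, 0.0, -7.9]
[-42.5, -400.9, 0.3] [-0.1, 0.0, -13.4]
[-84.5, -485.9, 0.6] [-0.1, 0.0, -13.4]
```

Request:
play_rows(moves=[[0.36,[10,-2,-1],[0,0,0]],[0.36,[20,-4,-1],[0,0,0]],[0.36,[29,-5,-1],[0,0,0]],[0.36,[25,-35,-1],[0,0,-1]],[0.36,[22,-62,-1],[0,0,-1.5]],[0.36,[18,-90,-1],[0,0,-2.2]],[0.36,[14,-117,-1],[0,0,-3]],[0.36,[9,-150,-1],[0,0,-4]],[0.36,[5,-180,-1],[0,0,-5]],[0.36,[1,-210,-1],[0,0,-6]],[0.36,[-3,-240,-1],[0,0,-7]],[0.36,[-8,-270,-1],[0,0,-8]],[0.36,[-17,-305,-1],[0,0,-9.5]],[0.36,[-26,-340,-1],[0,0,-11]],[0.36,[-34,-370,-1],[0,0,-12.3]],[0.36,[-43,-400,-1],[0,0,-13.4]],[0.36,[-57,-430,-1],[0,0,-13.4]],[0.36,[-72,-460,-1],[0,0,-13.4]],[0.36,[-84,-486,-1],[0,0,-13.4]],[0.36,[-84,-486,-1],[0,0,-13.4]]])

```text
t: 19.15
eef_pos: [0.4486, -0.0787, 0.0084]
tool_rot: [[-0.995, -0.095, 0.001], [-0.095, 0.995, -0.0], [-0.001, -0.0, -1.0]]
wrist_force: [1.6, -0.2, 0.1]
gripper_width: 0.641
grasp_force: 10.0
```

```bash
python3 - <<'E'
from m import *
p=fr(-108,-75.5); go((p[0],p[1],8,185.5)); im=snap('top','t6'); lids('top',im,(190,110,420,180)); reacher('wrist',ctrl.snapshot('wrist'))
cv2.imwrite('pics/t6c.png',cv2.resize(im[110:330,200:480,::-1],(760,597),interpolation=2))
E
```

```text
t 19.15 pos [448.6 -78.7   8.4] yaw -174.56 q [-18.  13. -37.  41.   0. -24.] w 0.641 F [ 1.6 -0.2  0.1] 10.0
[-133.4, 0.0, 0.6] [-0.0, 0.1, -0.1]
lid top (273, 147, 19, 9) bay x 65.1 87.3 y 27.1 73.9
lid top (320, 143, 18, 9) bay x 65.5 87.1 y -95.1 -49.8
trig wrist (353, 253, 46, 169) [441.1 -58.4] [71.8 15.3] 5.6 [[405.0, -54.0], [406.0, -70.0], [478.0, -63.0], [476.0, -47.0]]
orange wrist (242, 249, 51, 174) [444.4 -96.1] [73.7 17.1] 5.4 [[407.0, -91.0], [408.0, -108.0], [482.0, -101.0], [480.0, -84.0]]
```

View pics/t6c.png

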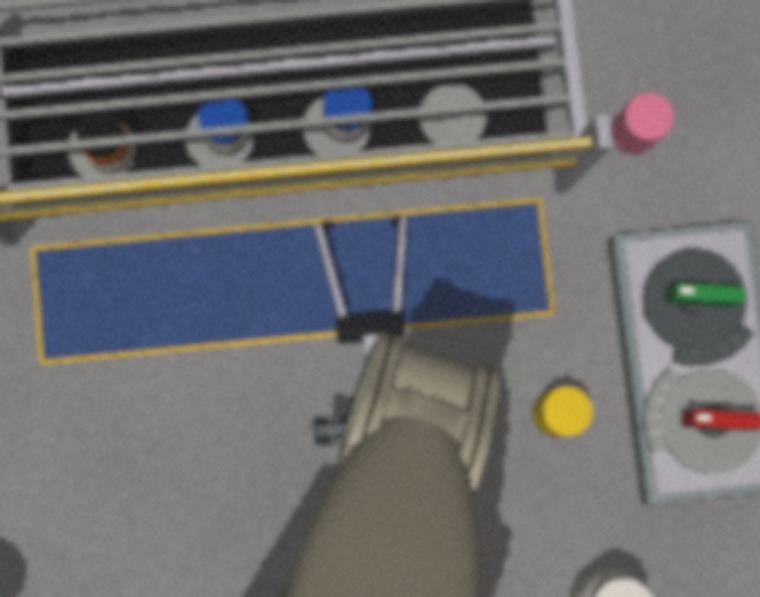

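```bash
python3 - <<'E'
from m import *
sx=280/760; P=np.array([[320,222],[403,217],[342,318],[400,313]])*sx+[200,110]
print(tobay(onz('top',P,.040)*1000).round(1))
E
```

```text
[[ -37.5  -34.2]
 [ -40.3 -115.8]
 [-133.9  -46.3]
 [-134.4 -103.1]]
```

Request:
play_rows(moves=[[0.36,[-15,1,0],[0,0,0]],[0.36,[-30,1.5,0],[0,0,0]],[0.36,[-45,1.5,0],[0,0,0]],[0.36,[-60,1.5,0],[0,0,0]],[0.36,[-75,1.5,0],[0,0,0]],[0.36,[-90,1.5,0],[0,0,0]],[0.36,[-105,1.5,0],[0,0,0]],[0.36,[-120,1.5,0],[0,0,0]],[0.36,[-130,1.5,0],[0,0,0]],[0.36,[-134,1.5,0],[0,0,0]],[0.36,[-134,1.5,0],[0,0,0]]])

```text
t: 20.62
eef_pos: [0.5806, -0.0621, 0.008]
tool_rot: [[-0.995, -0.098, -0.001], [-0.098, 0.995, 0.002], [0.001, 0.002, -1.0]]
wrist_force: [-1.7, 2.2, 2.2]
gripper_width: 0.644
grasp_force: 8.5
```

Request:
play_rows(moves=[[0.4,[0,0,0],[0,0,0]],[0.45,[0,0,0],[0,0,0]],[0.5,[0,0,0],[0,0,0]],[0.6,[0,0,0],[0,0,0]],[0.7,[0,0,0],[0,0,0]],[1,[0,0,0],[0,0,0]],[1,[0,0,0],[0,0,0]],[1,[0,0,0],[0,0,0]],[1,[0,0,0],[0,0,0]],[1,[0,0,0],[0,0,0]],[1,[0,0,0],[0,0,0]]], force=40)

```text
t: 22.0
eef_pos: [0.582, -0.0653, 0.0099]
tool_rot: [[-0.995, -0.095, 0.002], [-0.095, 0.995, -0.004], [-0.002, -0.005, -1.0]]
wrist_force: [-3.7, -4.0, 9.1]
gripper_width: 0.515
grasp_force: 41.1
```

```bash
python3 - <<'E'
from m import *
go(); im=snap('top','t7'); lids('top',im,(190,110,420,180))
cv2.imwrite('pics/t7c.png',cv2.resize(im[110:330,200:480,::-1],(760,597),interpolation=2))
E
```

```text
t 22.0 pos [582.  -65.3   9.9] yaw -174.53 q [-13.  23. -20.  46.  -0. -18.] w 0.515 F [-3.7 -4.   9.1] 41.1
lid top (273, 147, 19, 9) bay x 64.8 87.3 y 26.6 73.7
lid top (319, 143, 16, 9) bay x 65.3 87.6 y -87.5 -46.9
```

Trigger is in about 14 mm and jar 2 is clamped. I'll draw it out 130 mm and check it before releasing.

Request:
play_rows(moves=[[1,[10,0,0],[0,0,0]],[1,[22,0,0],[0,0,0]],[1,[35,0,0],[0,0,0]],[1,[48,0,0],[0,0,0]],[1,[61,0,0],[0,0,0]],[1,[74,0,0],[0,0,0]],[1,[87,0,0],[0,0,0]],[1,[100,0,0],[0,0,0]],[1,[113,0,0],[0,0,0]],[1,[125,0,0],[0,0,0]],[1,[132,0,0],[0,0,0]],[1,[132,0,0],[0,0,0]],[1,[132,0,0],[0,0,0]]])

```text
t: 23.68
eef_pos: [0.4518, -0.0764, 0.0099]
tool_rot: [[-0.995, -0.097, 0.005], [-0.097, 0.995, -0.001], [-0.005, -0.001, -1.0]]
wrist_force: [1.7, 0.3, 10.8]
gripper_width: 0.516
grasp_force: 41.9
```

```bash
python3 - <<'E'
from m import *
go(); im=snap('top','t8'); lids('top',im,(190,110,420,250))
cv2.imwrite('pics/t8c.png',cv2.resize(im[110:330,200:480,::-1],(760,597),interpolation=2))
E
```

```text
t 23.68 pos [451.8 -76.4   9.9] yaw -174.42 q [-18.  13. -36.  41.   0. -23.] w 0.516 F [ 1.7  0.3 10.8] 41.9
lid top (323, 189, 16, 17) bay x -79.7 -37.0 y -85.3 -44.9
lid top (273, 147, 18, 9) bay x 65.1 87.3 y 28.8 73.9
```

View pics/t8c.png

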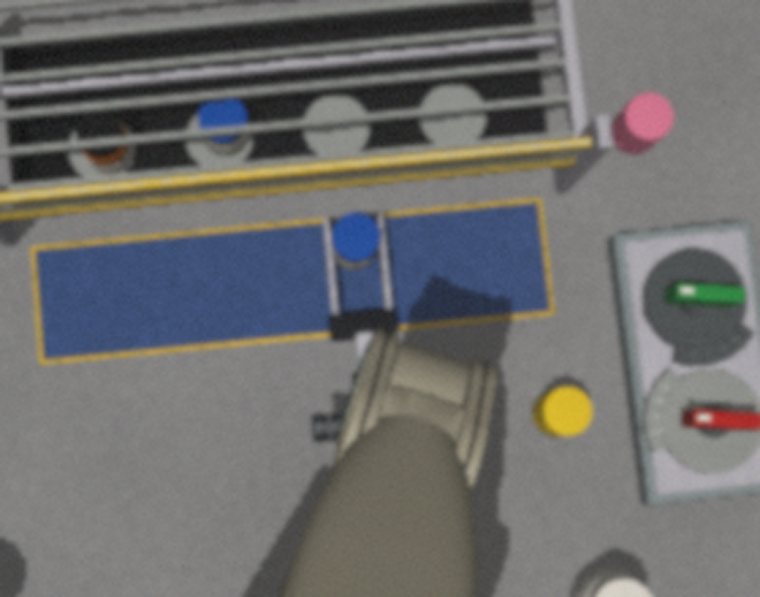

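Jar 2 stands on the mat between the jaws at crop (357,237). I'll set it a little further in, release and back off.

Request:
play_rows(moves=[[1,[8,-8,0],[0,0,0]],[1,[16,-16,0],[0,0,0]],[1,[16,-20,0],[0,0,0]],[1,[16,-20,0],[0,0,0]],[0.45,[16,-20,0],[0,0,0]],[0.4,[16,-20,0],[0,0,0]],[0.36,[16,-20,0],[0,0,0]],[0.36,[16,-20,0],[0,0,0]],[0.36,[16,-20,0],[0,0,0]],[0.36,[16,-20,0],[0,0,0]]])

```text
t: 24.98
eef_pos: [0.4347, -0.0969, 0.008]
tool_rot: [[-0.995, -0.097, -0.002], [-0.097, 0.995, 0.001], [0.002, 0.002, -1.0]]
wrist_force: [-1.6, 2.5, 2.8]
gripper_width: 0.635
grasp_force: 8.3
```

Request:
play_rows(moves=[[0.36,[8,0,0],[0,0,0]],[0.36,[18,0,0],[0,0,0]],[0.36,[30,0,0],[0,0,0]],[0.36,[42,0,0],[0,0,0]],[0.36,[54,0,0],[0,0,0]],[0.36,[66,0,0],[0,0,0]],[0.36,[76,0,0],[0,0,0]],[0.36,[76,0,0],[0,0,0]]], force=20)

```text
t: 25.98
eef_pos: [0.3588, -0.1047, 0.0082]
tool_rot: [[-0.995, -0.096, -0.001], [-0.096, 0.995, 0.0], [0.001, 0.0, -1.0]]
wrist_force: [-0.5, 0.2, -1.9]
gripper_width: 0.643
grasp_force: 9.5
```

```bash
python3 - <<'E'
from m import *
p=fr(-245,48.5);go((p[0]-75,p[1],9,185.5),(p[0],p[1],9,185.5)); im=snap('top','t9'); lids('top',im,(190,110,420,250))
cv2.imwrite('pics/t9c.png',cv2.resize(im[110:330,200:480,::-1],(760,597),interpolation=2))
E
```

```text
t 25.98 pos [ 358.8 -104.7    8.2] yaw -174.46 q [-26.   5. -46.  39.  -0. -32.] w 0.643 F [-0.5  0.2 -1.9] 9.5
[-13.7, 148.3, -0.8] [0.0, -0.1, 0.0]
[-88.3, 141.1, -0.9] [0.0, -0.1, 0.0]
lid top (327, 197, 18, 18) bay x -104.5 -59.1 y -98.5 -53.2
lid top (273, 147, 18, 9) bay x 64.8 87.3 y 28.8 73.7
```

View pics/t9c.png

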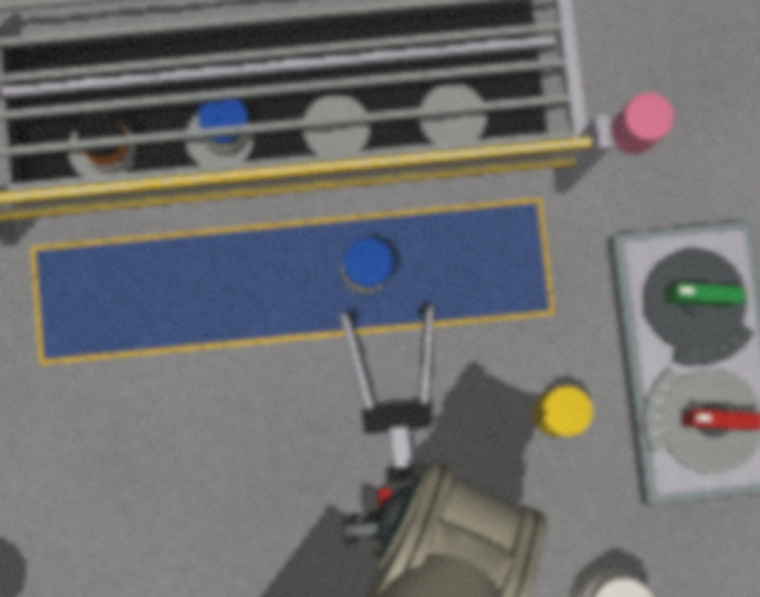

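```bash
python3 - <<'E'
from m import *
sx=280/760; P=np.array([[347,316],[430,310],[368,410],[427,406]])*sx+[200,110]
print(tobay(onz('top',P,.040)*1000).round(1), tobay([358.8,-104.7]))
E
```

```text
[[-132.4  -51.3]
 [-134.2 -132.5]
 [-225.4  -62.5]
 [-227.1 -119.8]] [-333.2179353   -92.68919892]
```

Request:
play_rows(moves=[[0.36,[0,12,0],[0,0,0]],[0.36,[0,32,0],[0,0,0]],[0.36,[0,54,0],[0,0,0]],[0.36,[0,76,0],[0,0,0]],[0.36,[0,98,0],[0,0,0]],[0.36,[0,120,0],[0,0,0]],[0.36,[-4,136,0],[0,0,0]],[0.36,[-15,142,0],[0,0,0]],[0.36,[-35,142,0],[0,0,0]],[0.36,[-55,142,0],[0,0,0]],[0.36,[-75,142,0],[0,0,0]],[0.36,[-88,142,0],[0,0,0]],[0.36,[-88,142,0],[0,0,0]]])

```text
t: 27.65
eef_pos: [0.4354, 0.045, 0.0084]
tool_rot: [[-0.995, -0.097, 0.001], [-0.097, 0.995, -0.0], [-0.001, -0.0, -1.0]]
wrist_force: [-0.7, -0.2, -2.7]
gripper_width: 0.64
grasp_force: 9.5
```

```bash
python3 - <<'E'
from m import *
p=fr(-108,49.5);go((p[0],p[1],9,185.5)); print(tobay(ctrl.get_state()['eef_pos'][:2]*1000)); im=snap('top','t10'); lids('top',im,(190,110,420,250))
cv2.imwrite('pics/t10c.png',cv2.resize(im[110:330,200:480,::-1],(760,597),interpolation=2))
E
```

```text
t 27.65 pos [435.4  45.    8.4] yaw -174.42 q [ -3.  11. -39.  40.  -0.  -8.] w 0.64 F [-0.7 -0.2 -2.7] 9.5
[-134.7, 0.3, -0.5] [-0.0, 0.1, 0.1]
[-242.65740379   49.0135393 ]
lid top (322, 202, 19, 18) bay x -116.8 -71.8 y -86.4 -38.9
lid top (273, 147, 19, 9) bay x 64.8 87.3 y 26.9 73.9
```

View pics/t10c.png

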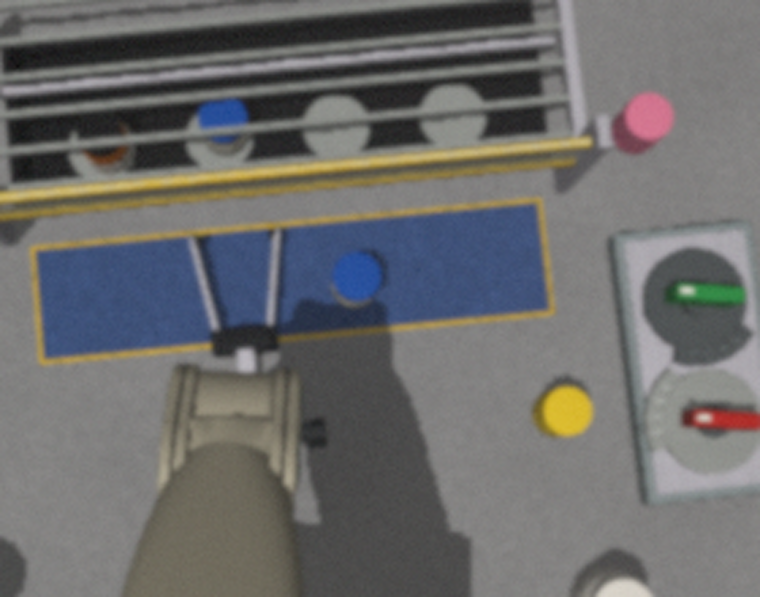

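Jar 2 has shifted slightly to crop (357,276) but is still upright on the mat and clear of the reacher. I'll insert for jar 1.

Request:
play_rows(moves=[[0.36,[-15,0,0],[0,0,0]],[0.36,[-30,0,0],[0,0,0]],[0.36,[-45,0,0],[0,0,0]],[0.36,[-60,0,0],[0,0,0]],[0.36,[-75,0,0],[0,0,0]],[0.36,[-90,0,0],[0,0,0]],[0.36,[-105,0,0],[0,0,0]],[0.36,[-120,0,0],[0,0,0]],[0.36,[-130,0,0],[0,0,0]],[0.36,[-134,0,0],[0,0,0]],[0.36,[-134,0,0],[0,0,0]]])

```text
t: 29.08
eef_pos: [0.5671, 0.058, 0.0082]
tool_rot: [[-0.995, -0.097, -0.0], [-0.097, 0.995, -0.0], [0.0, 0.0, -1.0]]
wrist_force: [0.9, -1.0, -2.5]
gripper_width: 0.642
grasp_force: 9.5
```

Request:
play_rows(moves=[[0.4,[0,0,0],[0,0,0]],[0.45,[0,0,0],[0,0,0]],[0.5,[0,0,0],[0,0,0]],[0.6,[0,0,0],[0,0,0]],[0.7,[0,0,0],[0,0,0]],[1,[0,0,0],[0,0,0]],[1,[0,0,0],[0,0,0]],[1,[0,0,0],[0,0,0]],[1,[0,0,0],[0,0,0]],[1,[0,0,0],[0,0,0]],[1,[0,0,0],[0,0,0]],[1,[0,0,0],[0,0,0]]], force=40)

```text
t: 30.58
eef_pos: [0.5678, 0.0567, 0.0097]
tool_rot: [[-0.995, -0.096, 0.002], [-0.096, 0.995, -0.003], [-0.001, -0.003, -1.0]]
wrist_force: [-1.7, -4.5, 6.4]
gripper_width: 0.518
grasp_force: 41.6
```

```bash
python3 - <<'E'
from m import *
go(); im=snap('top','t11'); lids('top',im,(190,110,420,250))
E
```

```text
t 30.57 pos [567.8  56.7   9.7] yaw -174.5 q [ -1.  22. -22.  45.  -0.  -6.] w 0.518 F [-1.7 -4.5  6.4] 41.6
lid top (323, 203, 17, 17) bay x -116.6 -73.9 y -84.4 -41.2
lid top (273, 147, 16, 9) bay x 64.8 87.3 y 34.5 74.9
```

Request:
play_rows(moves=[[1,[10,0,0],[0,0,0]],[1,[22,0,0],[0,0,0]],[1,[35,0,0],[0,0,0]],[1,[48,0,0],[0,0,0]],[1,[61,0,0],[0,0,0]],[1,[74,0,0],[0,0,0]],[1,[87,0,0],[0,0,0]],[1,[100,0,0],[0,0,0]],[1,[113,0,0],[0,0,0]],[1,[126,0,0],[0,0,0]],[1,[138,0,0],[0,0,0]],[1,[144,0,0],[0,0,0]],[1,[144,0,0],[0,0,0]],[1,[144,0,0],[0,0,0]]])

```text
t: 32.38
eef_pos: [0.4251, 0.0443, 0.0097]
tool_rot: [[-0.995, -0.097, 0.004], [-0.097, 0.995, 0.0], [-0.004, 0.0, -1.0]]
wrist_force: [2.9, -0.4, 10.6]
gripper_width: 0.519
grasp_force: 42.2
```

```bash
python3 - <<'E'
from m import *
go(); im=snap('top','t12'); lids('top',im,(190,110,420,250))
E
```

```text
t 32.38 pos [425.1  44.3   9.7] yaw -174.42 q [ -3.  10. -40.  40.   0.  -8.] w 0.519 F [ 2.9 -0.4 10.6] 42.2
lid top (322, 203, 19, 17) bay x -116.8 -73.2 y -86.4 -38.9
lid top (277, 198, 16, 17) bay x -92.3 -48.6 y 36.5 76.9
```

Request:
play_rows(moves=[[0.45,[0,0,0],[0,0,0]],[0.4,[0,0,0],[0,0,0]],[0.36,[0,0,0],[0,0,0]],[0.36,[0,0,0],[0,0,0]],[0.36,[0,0,0],[0,0,0]],[0.36,[0,0,0],[0,0,0]],[0.36,[8,0,0],[0,0,0]],[0.36,[18,0,0],[0,0,0]],[0.36,[30,0,0],[0,0,0]],[0.36,[42,0,0],[0,0,0]],[0.36,[54,0,0],[0,0,0]],[0.36,[66,0,0],[0,0,0]],[0.36,[78,0,0],[0,0,0]],[0.36,[78,0,0],[0,0,0]]], force=20)

```text
t: 34.17
eef_pos: [0.3448, 0.0365, 0.0082]
tool_rot: [[-0.995, -0.097, -0.001], [-0.097, 0.995, 0.0], [0.001, 0.0, -1.0]]
wrist_force: [0.3, -0.5, -2.7]
gripper_width: 0.637
grasp_force: 9.5
```

```bash
python3 - <<'E'
from m import *
go(); print(tobay(ctrl.get_state()['eef_pos'][:2]*1000)); im=snap('top','t13'); lids('top',im,(190,110,420,250))
cv2.imwrite('pics/t13c.png',cv2.resize(im[110:390,100:460,::-1],(720,560),interpolation=2))
E
```

```text
t 34.17 pos [344.8  36.5   8.2] yaw -174.44 q [ -5.   3. -49.  38.   0. -10.] w 0.637 F [ 0.3 -0.5 -2.7] 9.5
[-333.61963354   49.16689365]
lid top (322, 202, 19, 18) bay x -116.8 -71.3 y -86.4 -38.9
lid top (276, 198, 19, 18) bay x -94.4 -48.8 y 32.3 79.8
```

View pics/t13c.png

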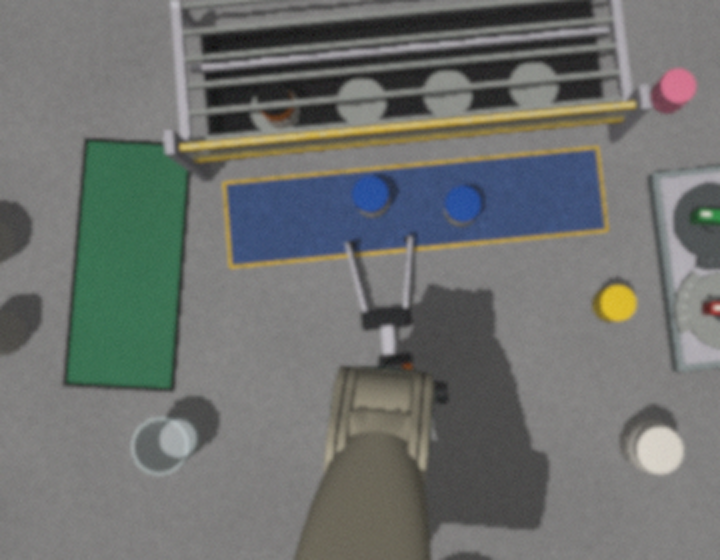

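Both jars stand on the mat and the jaws are empty. I'll take the reacher back.

```bash
python3 - <<'E'
from m import *
im=cv2.imread('pics/t13.png'); h=cv2.cvtColor(im,cv2.COLOR_BGR2HSV); m=cv2.inRange(h,(60,90,30),(90,255,255)); k=np.zeros_like(m);k[160:320,110:205]=m[160:320,110:205]
c=max(cv2.findContours(k,0,2)[0],key=cv2.contourArea); (r)=cv2.minAreaRect(onz('top',c[:,0],0)[:,:2].astype(np.float32)*1000); print(r)
a=-90+r[2] if r[1][1]>r[1][0] else r[2]; print(a)
d=np.array([np.cos(np.radians(a)),np.sin(np.radians(a))]); t=np.array(r[0])-77*d; print(t)
go((345,150,9.5,184),(390,220,9.5,181),(398,300,9.5,179),(398,t[1],9.5,180+a),(t[0],t[1],9.5,180+a))
E
```

```text
((519.2572021484375, 401.2001647949219), (141.50460815429688, 331.7247009277344), 87.03058624267578)
-2.9694137573242188
[442.36058766 405.18898423]
t 34.23 pos [346.   36.4   8.4] yaw -174.44 q [ -5.   3. -49.  38.   0. -10.] w 0.639 F [-0.   0.2 -1.8] 9.5
[-10.0, 113.1, -1.1] [-0.0, 0.0, 1.6]
[-61.6, 178.4, -1.1] [-0.0, 0.0, 4.6]
[-77.3, 257.3, -1.1] [0.0, 0.0, 6.6]
[-87.5, 362.0, -1.1] [0.0, 0.0, 8.5]
[-131.6, 357.7, -1.1] [0.0, 0.0, 8.5]
```

Request:
play_rows(moves=[[0.36,[0,15,0],[0,0,0]],[0.36,[-1,36,0],[0,0,0.5]],[0.36,[-4,62,0],[0,0,0.8]],[0.36,[-7,88,0],[0,0,1.2]],[0.36,[-10,113,0],[0,0,1.6]],[0.36,[-27,135,0],[0,0,2.6]],[0.36,[-44,157,0],[0,0,3.6]],[0.36,[-61,178,0],[0,0,4.6]],[0.36,[-66,204,0],[0,0,5.3]],[0.36,[-71,230,0],[0,0,6]],[0.36,[-77,257,0],[0,0,6.6]],[0.36,[-80,284,0],[0,0,7]],[0.36,[-83,310,0],[0,0,7.5]],[0.36,[-85,336,0],[0,0,8]],[0.36,[-88,357,0],[0,0,8.5]],[0.36,[-100,358,0],[0,0,8.5]],[0.36,[-116,358,0],[0,0,8.5]],[0.36,[-132,358,0],[0,0,8.5]],[0.36,[-132,358,0],[0,0,8.5]]])

```text
t: 36.6
eef_pos: [0.4454, 0.4055, 0.0086]
tool_rot: [[-0.999, 0.053, 0.002], [0.053, 0.999, 0.001], [-0.002, 0.001, -1.0]]
wrist_force: [-0.2, 0.3, -1.3]
gripper_width: 0.64
grasp_force: 9.5
```

Request:
play_rows(moves=[[0.3,[0,0,0],[0,0,0]],[0.2,[0,0,0],[0,0,0]],[0.1,[0,0,0],[0,0,0]],[0,[0,0,0],[0,0,0]],[0,[0,0,0],[0,0,0]],[0,[0,0,0],[0,0,0]],[0,[0,0,-30],[0,0,0]],[0,[0,0,-80],[0,0,0]],[0,[0,0,-140],[0,0,0]],[0,[0,0,-200],[0,0,0]],[0,[0,0,-240],[0,0,0]],[0,[0,0,-240],[0,0,0]],[0,[0,0,-240],[0,0,0]]])

```text
t: 38.22
eef_pos: [0.4425, 0.4053, 0.2477]
tool_rot: [[-0.999, 0.051, -0.001], [0.051, 0.999, -0.001], [0.001, -0.001, -1.0]]
wrist_force: [-0.2, -0.7, -0.9]
gripper_width: 1.0
grasp_force: 0.0
```

```bash
python3 - <<'E'
from m import *
go((573,-387,240,267.5)); im=snap('wrist','w14'); reacher('wrist',im); lids('top',snap('top','t14'),(190,110,420,250))
E
```

```text
t 38.23 pos [442.5 405.3 247.7] yaw 177.07 q [36. 13. -3. 74. -0. 39.] w 1.0 F [-0.2 -0.7 -0.9] 0.0
[-170.8, -784.6, 8.0] [0.0, -0.1, -90.4]
trig wrist (525, 187, 50, 42) [454.8 643.2] [54.9 40.9] 62.8 [[424.0, 628.0], [460.0, 609.0], [486.0, 658.0], [449.0, 677.0]]
trig wrist (336, 176, 12, 60) [443.7 427. ] [11.3 61.6] 87.9 [[413.0, 422.0], [474.0, 420.0], [475.0, 432.0], [413.0, 434.0]]
orange wrist (291, 171, 16, 71) [442.4 383.3] [15.1 73.1] 87.0 [[405.0, 378.0], [478.0, 374.0], [479.0, 389.0], [406.0, 393.0]]
lid top (322, 203, 19, 17) bay x -116.8 -73.4 y -86.4 -38.9
lid top (276, 198, 19, 18) bay x -94.4 -48.6 y 32.1 80.0
```

View pics/w14.png

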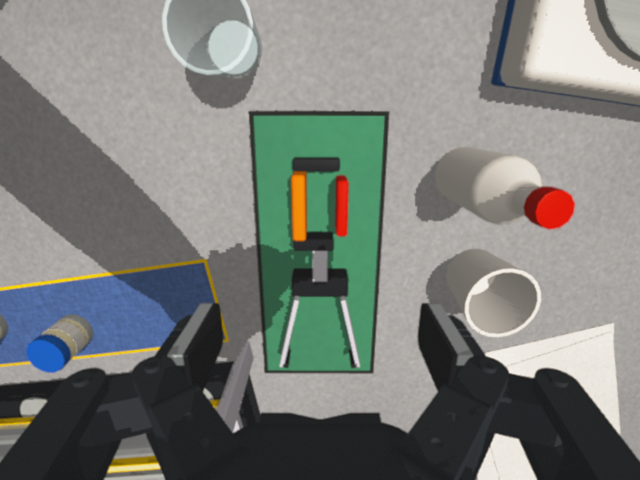

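The reacher lies centred lengthwise on its green mat with empty jaws. Next I'll shut the gate.

Request:
play_rows(moves=[[0,[-171,-785,0],[0,0,-91]],[0,[-171,-785,0],[0,0,-91]],[0,[-171,-785,0],[0,0,-91]],[0,[-171,-785,0],[0,0,-91]],[0,[-171,-785,0],[0,0,-91]],[0,[-171,-785,0],[0,0,-91]],[0,[-171,-785,0],[0,0,-91]],[0,[-171,-785,0],[0,0,-91]],[0,[-171,-785,0],[0,0,-91]],[0,[-171,-785,0],[0,0,-91]],[0,[-171,-785,0],[0,0,-91]],[0,[-171,-785,0],[0,0,-91]],[0,[-171,-785,0],[0,0,-91]],[0,[-171,-785,0],[0,0,-91]],[0,[-171,-785,0],[0,0,-91]],[0,[-171,-785,0],[0,0,-91]],[0,[-171,-785,0],[0,0,-91]]])

```text
t: 40.45
eef_pos: [0.5733, -0.3855, 0.2478]
tool_rot: [[-0.032, -0.999, -0.001], [-0.999, 0.032, 0.001], [-0.001, 0.001, -1.0]]
wrist_force: [0.5, 0.4, 0.0]
gripper_width: 1.0
grasp_force: 0.0
```

```bash
python3 - <<'E'
from m import *
go((573.5,-387,52,268)); handles('wrist',ctrl.snapshot('wrist'))
E
```

```text
t 40.45 pos [ 573.3 -385.5  247.8] yaw -91.85 q [ -39.   22.    9.   77.    0. -127.] w 1.0 F [0.5 0.4 0. ] 0.0
[1.7, -0.5, 195.8] [0.1, 0.1, 0.1]
red wrist (428, 157, 37, 75) [ 460.9 -400.5] [67.1 26.6] 86.2
green wrist (311, 173, 19, 75) [ 573.2 -389.2] [69.2 15.6] 86.4
```

Request:
play_rows(moves=[[0,[2,0,60],[0,0,0]],[0,[2,0,120],[0,0,0]],[0,[2,0,165],[0,0,0]],[0,[2,0,190],[0,0,0]],[0,[2,0,196],[0,0,0]],[0,[2,0,196],[0,0,0]],[1,[2,0,196],[0,0,0]],[1,[2,0,196],[0,0,0]],[1,[2,0,196],[0,0,0]],[1,[2,0,196],[0,0,0]],[1,[2,0,196],[0,0,0]],[1,[2,0,196],[0,0,0]],[1,[2,0,196],[0,0,0]]], force=60)

```text
t: 42.12
eef_pos: [0.5728, -0.3893, 0.053]
tool_rot: [[-0.036, -0.999, -0.001], [-0.999, 0.036, -0.0], [0.0, 0.001, -1.0]]
wrist_force: [-3.4, 1.3, 5.9]
gripper_width: 0.183
grasp_force: 59.1
```

Request:
play_rows(moves=[[1,[0,0,0],[0,0,7]],[1,[0,0,0],[0,0,14]],[1,[0,0,0],[0,0,21]],[1,[0,0,0],[0,0,28]],[1,[0,0,0],[0,0,35]],[1,[0,0,0],[0,0,42]],[1,[0,0,0],[0,0,49]],[1,[0,0,0],[0,0,56]],[1,[0,0,0],[0,0,63]],[1,[0,0,0],[0,0,70]],[1,[0,0,0],[0,0,76]],[1,[0,0,0],[0,0,80]],[1,[0,0,0],[0,0,82]],[1,[0,0,0],[0,0,82]],[1,[0,0,0],[0,0,82]]])

```text
t: 44.0
eef_pos: [0.5694, -0.3861, 0.053]
tool_rot: [[-0.994, -0.108, -0.008], [-0.108, 0.994, 0.005], [0.008, 0.006, -1.0]]
wrist_force: [-11.7, 7.3, 13.6]
gripper_width: 0.177
grasp_force: 59.6
```

```bash
python3 - <<'E'
from m import *
go((453.5,-399,126,186),(453.5,-399,126,268)); print(ctrl.get_state()['torque'])
E
```

```text
t 44.0 pos [ 569.4 -386.1   53. ] yaw -173.82 q [-39.  30.  -4.  57.  -0. -46.] w 0.177 F [-11.7   7.3  13.6] 59.6
[117.1, 0.1, -72.2] [0.3, -0.4, 0.2]
[117.1, 0.1, -72.2] [0.6, -0.1, -81.8]
[1.21618009 2.01881368 0.22045277]
```

Request:
play_rows(moves=[[1,[0,0,0],[0,0,2]],[1,[0,0,0],[0,0,2]],[0,[0,0,0],[0,0,0]],[0,[0,0,0],[0,0,0]],[0,[0,0,0],[0,0,0]],[0,[0,0,-35],[0,0,0]],[0,[0,0,-75],[0,0,0]],[0,[119,0,-75],[0,0,-82]],[0,[119,0,-75],[0,0,-82]],[0,[119,0,-75],[0,0,-82]],[0,[119,0,-75],[0,0,-82]],[0,[119,0,-75],[0,0,-82]],[0,[119,0,-75],[0,0,-82]],[0,[119,0,-75],[0,0,-82]],[0,[119,0,-75],[0,0,-82]],[0,[119,0,-75],[0,0,-82]],[0,[119,0,-75],[0,0,-82]]])

```text
t: 46.12
eef_pos: [0.4553, -0.4019, 0.1273]
tool_rot: [[-0.035, -0.999, 0.0], [-0.999, 0.035, -0.0], [0.0, -0.0, -1.0]]
wrist_force: [1.6, 0.5, 0.0]
gripper_width: 0.998
grasp_force: 0.0
```

```bash
python3 - <<'E'
from m import *
go((453.5,-399,52,268)); handles('wrist',ctrl.snapshot('wrist')); handles('top',ctrl.snapshot('top'),(420,190,500,300))
E
```

```text
t 46.12 pos [ 455.3 -401.9  127.3] yaw -92.03 q [ -48.   18.  -12.   60.    0. -136.] w 0.998 F [1.6 0.5 0. ] 0.0
[-2.8, 1.9, 75.3] [-0.0, -0.0, -0.0]
red wrist (310, 206, 29, 117) [ 453.7 -403.2] [72.8 15.4] 86.1
green wrist (77, 259, 124, 56) [ 564.5 -393.5] [80.8 28. ] 6.2
red top (461, 262, 20, 6) [ 452.5 -402.8] [48.4 12.6] 90.0
green top (454, 206, 13, 26) [ 569.9 -379. ] [65.1 25. ] 7.0
```

Green is back at 0 (bar angle about 6°, in line with the panel). Red is next.

Request:
play_rows(moves=[[0,[-3,2,40],[0,0,0]],[0,[-3,2,75],[0,0,0]],[0,[-3,2,75],[0,0,0]],[1,[-3,2,75],[0,0,0]],[1,[-3,2,75],[0,0,0]],[1,[-3,2,75],[0,0,0]],[1,[-3,2,75],[0,0,0]],[1,[-3,2,75],[0,0,0]],[1,[-3,2,75],[0,0,0]],[1,[-3,2,75],[0,0,0]]])

```text
t: 47.48
eef_pos: [0.4537, -0.3992, 0.0534]
tool_rot: [[-0.036, -0.999, 0.001], [-0.999, 0.036, -0.001], [0.001, -0.001, -1.0]]
wrist_force: [-0.7, 0.5, 5.6]
gripper_width: 0.18
grasp_force: 58.6
```

Request:
play_rows(moves=[[1,[0,0,0],[0,0,7]],[1,[0,0,0],[0,0,14]],[1,[0,0,0],[0,0,21]],[1,[0,0,0],[0,0,28]],[1,[0,0,0],[0,0,35]],[1,[0,0,0],[0,0,42]],[1,[0,0,0],[0,0,49]],[1,[0,0,0],[0,0,56]],[1,[0,0,0],[0,0,63]],[1,[0,0,0],[0,0,70]],[1,[0,0,0],[0,0,76]],[1,[0,0,0],[0,0,80]],[1,[0,0,0],[0,0,83]],[1,[0,0,0],[0,0,83]],[1,[0,0,0],[0,0,83]]])

```text
t: 49.35
eef_pos: [0.453, -0.3985, 0.0534]
tool_rot: [[-0.996, -0.092, -0.001], [-0.092, 0.996, -0.0], [0.001, -0.0, -1.0]]
wrist_force: [-3.3, 1.8, 7.8]
gripper_width: 0.177
grasp_force: 59.8
```

Request:
play_rows(moves=[[0,[0,0,0],[0,0,0]],[0,[0,0,0],[0,0,0]],[0,[0,0,0],[0,0,0]],[0,[0,0,-40],[0,0,0]],[0,[0,0,-90],[0,0,0]],[0,[0,0,-150],[0,0,0]],[0,[60,0,-180],[0,0,0]],[0,[60,0,-180],[0,0,0]],[0,[60,0,-180],[0,0,0]],[0,[60,0,-180],[0,0,0]]])

```text
t: 50.6
eef_pos: [0.3937, -0.4032, 0.2306]
tool_rot: [[-0.996, -0.089, -0.001], [-0.089, 0.996, 0.002], [0.001, 0.002, -1.0]]
wrist_force: [0.0, 0.7, -0.4]
gripper_width: 1.002
grasp_force: 0.0
```

```bash
python3 - <<'E'
from m import *
go(); handles('wrist',ctrl.snapshot('wrist')); im=snap('top','t15'); handles('top',im,(420,190,500,300)); lids('top',im,(190,110,420,250))
s=snap('side','s15'); reacher('top',im,(130,240,200,300))
E
```

```text
t 50.6 pos [ 393.7 -403.2  230.6] yaw -174.89 q [-52.  10.  -9.  71.   0. -57.] w 1.002 F [ 0.   0.7 -0.4] 0.0
red wrist (310, 238, 18, 76) [ 446.5 -399. ] [74.9 15.2] 5.5
green wrist (313, 340, 16, 72) [ 558.3 -387.2] [89.8 15.3] 5.6
red top (461, 254, 11, 23) [ 451.3 -391.8] [56.9 21.1] 4.7
green top (455, 206, 11, 25) [ 570.9 -379.5] [62.9 23.3] 5.4
lid top (322, 202, 19, 18) bay x -116.8 -71.5 y -86.4 -38.9
lid top (276, 198, 19, 18) bay x -94.2 -48.6 y 32.1 79.8
orange top (161, 255, 11, 28) [443.3 377.8] [24.9 71.2] 86.4 [[407.0, 368.0], [478.0, 363.0], [480.0, 388.0], [408.0, 392.0]]
```

View pics/s15.png

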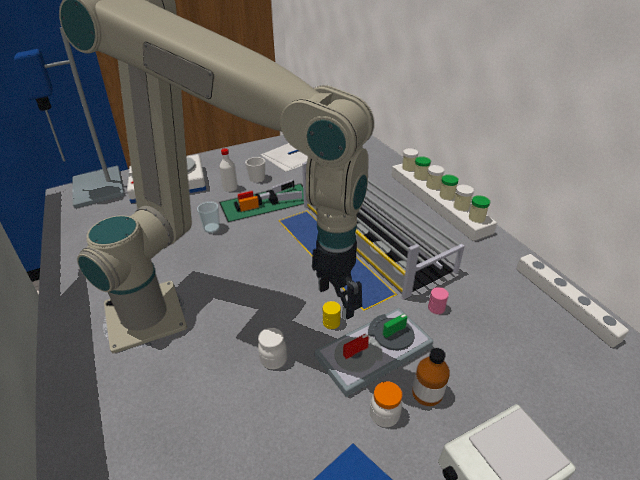

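The side view shows the gate shut, both handles at 0 and the reacher on its mat. In the top view the jars stand on the blue mat. Handing in.

```bash
python3 -c "
from h import *
print(ctrl.hand_in())"
```

```text
the job is handed in; nothing more can be done
None
```

I handed the job in at about 51 s, and the interface gave no verdict: both blue-lidded jars stand on the blue mat, the reacher lies empty on its green mat, the gate is shut and both handles are back at 0.

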